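# Snap the lid of a sewing notions box shut

## Robot

A 6-joint arm with a two-finger parallel gripper is mounted at the origin on a cart in front of the work surface, level with it; the furniture and walls round the work are solid. World frame = base frame: x ahead of the robot, y to its left, z up, the work surface at z = 0. Lengths are in m, angles in degrees, forces in N, time in s.
With the tool pointing down it reaches from about 0.4 to 0.825 m from the base axis. Payload 7 kg.
Tool frame: the origin (TCP) lies at the very end of the fingers, on their centre line; the grasp point (between the pads) lies 19 mm behind it (ctrl.grip_point_offset is the distance from the TCP to the grasp point, in m); x points along the fingers, z is the direction in which the jaws open and shut, and the axes are right-handed (so a half turn about x gives the same grasp; the last joint's range is limited). The gripper opens to 88 mm and grips with 3 to 60 N. Pads are 19 mm wide; open, the fingers measure 130 mm over their backs; the gripper's body (78 mm by 193 mm) begins 47 mm behind the grasp point.
Start: joints at [-47.664, 20.546, 0.682, 0, -70.136, -16.507], TCP at [0.294, -0.608, 0.227] pointing down, gripper open.
Joint ranges: [-176.03, 176.03], [-82.01, 121.73], [-58.28, 71.71], [-173.87, 95.51], [-174.79, -0.11], [-173.66, 173.66]. Speed limits (degrees/s): [136.94, 136.94, 172.46, 180, 180, 180].

## Interface

Orientations are given as [roll, pitch, yaw] about the fixed x, y, z axes, in that order (R = Rz(yaw) Ry(pitch) Rx(roll)).
In Python, from plant import get_obs, snapshot, calibration, close_job, ctrl gives the robot as it stands.
- The arm moves only by the tool move_arm, never from a script. Its argument "commands" is a list that holds one entry, the list of rows, each a list of 4 numbers: the shift along the tool's x, y, z in cm, then the turn about the tool's x in rad. In form: [[[dx, dy, dz, spin], ...]]. A call has 1 to 8 rows; each row shifts and turns the commanded pose from where the row before left it, along the tool's axes as they then stand; what a row does not reach is not made up. A row lasts 1/10 s, in which the tool goes at most 50 mm and 8.59 degrees, less where a joint would pass 70% of its speed; a pose out of reach is approached as far as the arm can. A call with a gripper value outside its range is refused whole. "jaw" is the finger opening in cm, from 0 to 8.76, set as the call begins (left out, the last holds). The fingers move at their own pace and stop on an object; the grip force is fixed at half the most. Time passes only in rows, so rows that do not move let the fingers close. It gives the time, the measured TCP pose, the force and the opening at its end, in the units of the state.
- get_obs(): the state, without advancing time (a new reading comes with each control period).
- snapshot(name): name is "scene" or "top" or "wrist"; returns (picture, depth): 384x512x3 uint8, red, green, blue; 384x512 float32, m along the optical axis (not along the pixel's ray), 0 where there is no reading.
- calibration(name): a dict with "mtx" (3x3 intrinsics, pixels), "T" (4x4, takes a point from camera to world coordinates); the wrist camera has in their place "tool_from_camera" (4x4, takes a point from camera to tool coordinates, whose origin is the TCP and whose axes are the tool frame's). Camera axes: x right, y up, looking along -z (the intrinsics and any distortion apply to the point x, -y, -z); pixel columns grow to the right and rows downward; lengths in m; the calibration is good to about 2 mm. A picture is of the moment at which its call begins: read the wrist's pose just before it. calibration takes no time and is no camera call.
- close_job(): hands the job in, once; it reports no verdict.
The state is a dict: "clock": time; "joint_pos": joint angles; "qvel": joint speeds; "tau": joint torques, N m; "tool_pos": TCP position; "orientation": TCP orientation; "force": force on the tool from outside, world axes, zero at the start; "moment": the same for the moment, N m; "opening": finger opening in m.
Only numpy, scipy, OpenCV 4.12 (cv2) and the standard library are available. Lean on these libraries where they do the work, as an engineer would, in place of code of your own. Each camera call takes 0.05 s, during which the arm holds its last target. There are 200 camera calls.

## Task

The lid of the sewing box lies in place but its four wing clips, one along each side of the rim, still stand up: press each of them down with the fingertips until it clicks flat under its ridge and stays down. Only press, firmly but without ramming: do not lift or shove the box or its lid, and leave the things standing round it alone.

Things in the scene. Friction and masses are not known exactly. Their poses are not given: they have to be found in the camera images.
- notions_box: Clear plastic box of thread spools, 130 mm (its x) by 180 mm (its y) by 62 mm high, loose on the desk, about 1 kg with contents and lid. Origin at the centre of its underside, z up; its -x side is the front, roughly towards the robot (yaw within 0.3), +y its left. A ridge 4 mm proud runs outside each wall just under the rim.
- box_lid: White lid, 130 by 180 mm, lying loose on the rim of the box with a plug reaching 5 mm into it; it carries the four wings. Origin at the centre of its underside (62 mm above the desk), axes as the box's. Its top face is 4.5 mm above the origin.
- press_front (a point): Where to press the front wing: ribbed thumb patch on top of the grey clip at the near side (-x of the box), midway along its 100 mm length. 66.5 mm above the desk when shut, about 8 mm higher when open. The wing is 29 mm wide, 3.5 mm thick, hinged on the lid along its inner edge; this point lies 19.5 mm outward of the hinge. Its x axis points outward, z out of the top face.
- wing_front (a joint): Angle of the front wing, rad: 0 flat and shut, about 0.45 open at rest. A weak spring raises it again unless the hook under its outer edge has clicked below the ridge (they meet at about 0.31, pass below about 0.2); clicked, it stays at 0 to 0.02. The click takes about 7 to 12 N straight down on the thumb patch, more nearer the hinge.
- press_back (a point): Where to press the back wing: ribbed thumb patch on top of the grey clip at the far side (+x of the box), midway along its 100 mm length. 66.5 mm above the desk when shut, about 8 mm higher when open. The wing is 29 mm wide, 3.5 mm thick, hinged on the lid along its inner edge; this point lies 19.5 mm outward of the hinge. Its x axis points outward, z out of the top face.
- wing_back (a joint): Angle of the back wing, rad: 0 flat and shut, about 0.45 open at rest. A weak spring raises it again unless the hook under its outer edge has clicked below the ridge (they meet at about 0.31, pass below about 0.2); clicked, it stays at 0 to 0.02. The click takes about 7 to 12 N straight down on the thumb patch, more nearer the hinge.
- press_left (a point): Where to press the left wing: ribbed thumb patch on top of the grey clip at the left-hand side (+y of the box), midway along its 60 mm length. 66.5 mm above the desk when shut, about 8 mm higher when open. The wing is 29 mm wide, 3.5 mm thick, hinged on the lid along its inner edge; this point lies 19.5 mm outward of the hinge. Its x axis points outward, z out of the top face.
- wing_left (a joint): Angle of the left wing, rad: 0 flat and shut, about 0.45 open at rest. A weak spring raises it again unless the hook under its outer edge has clicked below the ridge (they meet at about 0.31, pass below about 0.2); clicked, it stays at 0 to 0.02. The click takes about 7 to 12 N straight down on the thumb patch, more nearer the hinge.
- press_right (a point): Where to press the right wing: ribbed thumb patch on top of the grey clip at the right-hand side (-y of the box), midway along its 60 mm length. 66.5 mm above the desk when shut, about 8 mm higher when open. The wing is 29 mm wide, 3.5 mm thick, hinged on the lid along its inner edge; this point lies 19.5 mm outward of the hinge. Its x axis points outward, z out of the top face.
- wing_right (a joint): Angle of the right wing, rad: 0 flat and shut, about 0.45 open at rest. A weak spring raises it again unless the hook under its outer edge has clicked below the ridge (they meet at about 0.31, pass below about 0.2); clicked, it stays at 0 to 0.02. The click takes about 7 to 12 N straight down on the thumb patch, more nearer the hinge.
- tape_measure: Bystander: rolled yellow tape measure, 52 mm coil 16 mm high, loose, near the front left corner of the box. Origin under its centre.
- thread_spool_0: Bystander: thread spool, 32 mm wide and 40 mm high, standing loose near the front right corner of the box. Origin under its centre.
- glue_stick: Bystander: glue stick, 26 mm wide and 89 mm high, standing loose beside the left wall of the box. Origin under its centre.

How it is judged (in metres and radians):
At the end, for the whole second after the job is handed in: All four wings are clicked flat (each under 0.05 rad), the lid sits on the rim (within 2.5 mm of fully down), and the box stands flat and still on the desk (value of joint each of wing_front, wing_back, wing_left, wing_right below 0.05 rad and z of box_lid in the frame of notions_box between 0.0595 and 0.0645 m and angle between notions_box's own z axis and vertical below 0.05 rad and height (world z) of notions_box below 0.005 m and linear speed of notions_box below 0.02 m/s); the robot touches nothing.
It fails at once if the box is lifted or tipped (height (world z) of notions_box above 0.012 m or angle between notions_box's own z axis and vertical above 0.12 rad).
It fails at once if the lid is lifted off the rim (z of box_lid in the frame of notions_box above 0.07 m).
It fails at once if the box is shoved more than 40 mm (distance of notions_box from where it was at the start of the episode above 0.04 m).
It fails at once if the box or its lid is rammed with more than 60 N (contact force between any of the fingers, the arm and box_lid above 60 N or contact force between any of the fingers, the arm and notions_box above 60 N).
It fails at once if a bystander is moved more than 25 mm or knocked over (distance of any of tape_measure, thread_spool_0, glue_stick from where it was at the start of the episode above 0.025 m or angle between any of tape_measure, thread_spool_0, glue_stick's own z axis and vertical above 0.5 rad).
It also fails if it takes over 58 s, if anything falls off the work surface, if the arm or the gripper's body presses on something with over 40 N, if the wrist force passes 120 N, or if a joint passes its speed limit or range.

## Working session

There is one attempt and no reset: what is moved stays moved. The work goes in short steps, Python scripts to look and compute and a tool call to move; the robot and the scene stay as the last step left them, time stands still between calls to the robot, and variables do not carry over. Pictures are saved under pics/ and viewed, about 8 in all and at most 12, crops included, and the job is handed in when it is done.

Besides the shell and the picture viewer there is one more tool, called after "Emit:" by a JSON object that holds its "op" and its "data", one argument or row to a line. move_arm: Moves the arm, as the interface text tells. Its arguments: {"type":"object","properties":{"commands":{"type":"array"},"jaw":{"type":"number"}},"required":["commands"]}

```bash
mkdir -p pics; ls
cat > h.py <<'E'
import numpy as np,cv2
from plant import get_obs,snapshot,calibration,close_job,ctrl
def snap(name):
    p,d=snapshot(name); np.savez(f'{name}.npz',p=p,d=d); return p,d
def world(name,d):
    c=calibration(name);K=c["mtx"];T=c["T"]
    v,u=np.mgrid[:d.shape[0],:d.shape[1]]
    P=np.stack([(u-K[0,2])/K[0,0]*d,-(v-K[1,2])/K[1,1]*d,-d],-1)
    return P@T[:3,:3].T+T[:3,3]
def show(*ims): 
    return np.hstack(ims)[:,:,::-1]
E
python3 - <<'E'
from h import *
print(get_obs())
for n in("top","scene"):
    p,d=snap(n);c=calibration(n);print(n,c)
    cv2.imwrite(f'pics/{n}0.png',p[:,:,::-1])
    W=world(n,d);z=W[...,2]
    m=(z>0.055)&(z<0.09)&(d>0)&(W[...,0]>.3)&(W[...,0]<.9)
    print(m.sum(),W[m].min(0),W[m].max(0),np.median(z[m]), (d==0).sum())
E
```

```text
pics
{'clock': 0.0, 'joint_pos': array([-4.76664164e+01,  2.05918316e+01,  6.33439662e-01, -2.17249136e-02,
       -7.01372731e+01, -1.65055663e+01]), 'qvel': array([-0.07130864,  0.03073994,  0.08989703, -0.02097517,  0.01364138,
       -0.00111349]), 'tau': array([ 9.60592624e-04, -5.82714808e+01,  2.93067062e+01,  6.99717969e+00,
        7.08267806e-03, -1.63276868e-04]), 'tool_pos': array([ 0.29382362, -0.60713161,  0.22561065]), 'orientation': array([  4.4565013 ,  89.90217861, 120.27712013]), 'force': array([ 0.96885421, -0.35444433,  0.28860768]), 'moment': array([-0.0225132 , -0.03866013,  0.01208971]), 'opening': 0.08770996158932219}
top {'mtx': array([[471.50013603,   0.        , 251.21230473],
       [  0.        , 471.50013603, 191.39023002],
       [  0.        ,   0.        ,   1.        ]]), 'T': array([[ 0.01043578,  0.97700104, -0.21297902,  0.31477213],
       [-0.99994486,  0.0104449 , -0.00108239,  0.22841396],
       [ 0.00116705,  0.21297857,  0.97705617,  0.91137907],
       [ 0.        ,  0.        ,  0.        ,  1.        ]])}
22272 [ 0.30000274 -0.28948121  0.05500253] [0.89997661 0.55132322 0.08999688] 0.06708490684138041 779
scene {'mtx': array([[385.36891659,   0.        , 255.58259941],
       [  0.        , 385.36891659, 197.14276773],
       [  0.        ,   0.        ,   1.        ]]), 'T': array([[ 0.9828825 , -0.13383948,  0.12660566,  0.59917282],
       [ 0.18417112,  0.69590056, -0.6941206 , -0.33631219],
       [ 0.00479579,  0.70555609,  0.70863785,  0.66791276],
       [ 0.        ,  0.        ,  0.        ,  1.        ]])}
22005 [ 0.30002026 -0.15743385  0.05505179] [0.8088845  0.62537861 0.08999042] 0.06444163200668451 2488
```

Run:
```python
from h import *
a=np.load('top.npz')['p'];b=np.load('scene.npz')['p']
cv2.imwrite('pics/both.png',cv2.resize(np.vstack([a,b]),(450,600) if 0 else (400,600))[:,:,::-1])
```

```text
(no output)
```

View pics/top0.png

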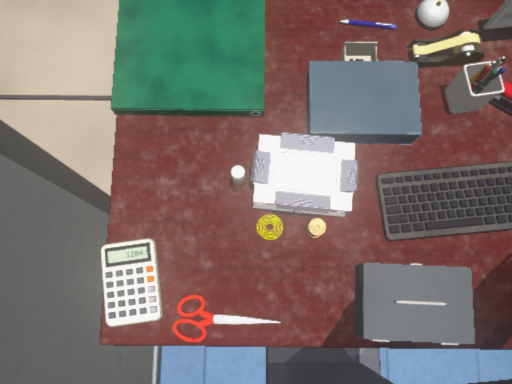

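View pics/scene0.png

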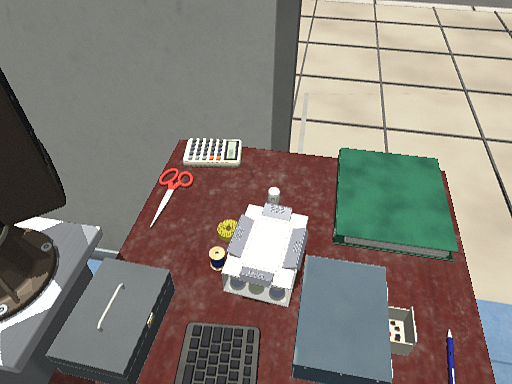

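The top view shows the box at about (304,173). Its wings are at front (302,201), back (307,142), left (261,167) and right (348,176). The glue stick is at (238,175), the tape at (270,227), the spool at (317,228), and a blue-grey box stands behind at (365,100). The scene view shows the same layout.

Run:
```python
from h import *
f=np.load('top.npz');p,d=f['p'],f['d'];W=world('top',d)
hsv=cv2.cvtColor(p,cv2.COLOR_RGB2HSV)
roi=np.zeros(d.shape,bool);roi[125:220,246:362]=1
z=W[...,2]
m=roi&(z>.06)&(z<.085)&(hsv[...,1]<60)
white=m&(hsv[...,2]>222);grey=m&(hsv[...,2]<=222)
print(m.sum(),white.sum(),np.percentile(z[white],[5,50,95]))
n,l,s,c=cv2.connectedComponentsWithStats(cv2.morphologyEx(grey.astype(np.uint8),cv2.MORPH_OPEN,np.ones((3,3))))
for i in range(1,n):
    if s[i,4]<80: continue
    q=W[l==i]; print(s[i],q.mean(0).round(4),np.percentile(q[:,2],[5,50,95]).round(4),cv2.minAreaRect((q[:,:2]*1000).astype(np.float32)))
n,l,s,c=cv2.connectedComponentsWithStats(white.astype(np.uint8));i=1+s[1:,4].argmax();q=W[l==i]
print('white',s[i],cv2.minAreaRect((q[:,:2]*1000).astype(np.float32)),q.mean(0))
print('all',cv2.minAreaRect((W[m][:,:2]*1000).astype(np.float32)))
for nm,(r0,r1,c0,c1),zz in [('glue',(160,190,228,248),.06),('tape',(210,245,250,290),.008),('spool',(214,242,300,332),.03),('blue',(50,150,300,425),.03)]:
    mm=np.zeros(d.shape,bool);mm[r0:r1,c0:c1]=1;mm&=(z>zz)&~m
    if nm=='blue': mm&=hsv[...,1]>60
    q=W[mm];print(nm,mm.sum(),q.mean(0).round(3),q.min(0).round(3),q.max(0).round(3))
c=cv2.resize(p[115:235,220:430],None,fx=3.8,fy=3.8,interpolation=cv2.INTER_CUBIC);g=cv2.resize(l[115:235,220:430].astype(np.uint8),None,fx=1,fy=1)
cv2.imwrite('pics/crop.png',c[:,:,::-1])
```

```text
7834 4418 [0.06499289 0.06741763 0.06987315]
[310 125  52  10 439] [0.6225 0.0717 0.0626] [0.0604 0.0625 0.0651] ((622.4942016601562, 70.63924407958984), (18.356454849243164, 96.73069763183594), 0.10204844921827316)
[280 133  55  20 826] [0.5923 0.1261 0.074 ] [0.068  0.0741 0.0798] ((594.3636474609375, 126.05496978759766), (99.21761322021484, 31.09612464904785), 84.5522689819336)
[251 151  19  33 522] [0.5433 0.213  0.0741] [0.0677 0.0744 0.0804] ((544.9783935546875, 213.19473266601562), (31.089500427246094, 61.550636291503906), 85.1292495727539)
[340 159  19  34 573] [0.5289 0.0506 0.0736] [0.067  0.0735 0.0804] ((530.6865234375, 49.09800720214844), (32.88243865966797, 62.99814224243164), 84.7872085571289)
[274 191  56  22 936] [0.4791 0.1371 0.0736] [0.0674 0.0737 0.0797] ((480.474365234375, 136.5738525390625), (101.8122787475586, 32.535369873046875), 85.23639678955078)
white [ 254  135  101   76 4414] ((536.5651245117188, 131.70965576171875), (180.77792358398438, 130.9270477294922), 84.8012466430664) [0.53664324 0.13114992 0.06742458]
all ((552.042724609375, 127.8138427734375), (200.14898681640625, 176.6326446533203), 85.23639678955078)
glue 194 [0.527 0.254 0.09 ] [0.315 0.228 0.061] [0.543 0.266 0.911]
tape 352 [0.441 0.193 0.023] [0.315 0.156 0.008] [0.475 0.228 0.911]
spool 235 [0.437 0.108 0.052] [0.315 0.091 0.032] [0.453 0.228 0.911]
blue 29 [0.615 0.033 0.348] [ 0.315 -0.119  0.03 ] [0.807 0.228 0.911]
```

View pics/crop.png

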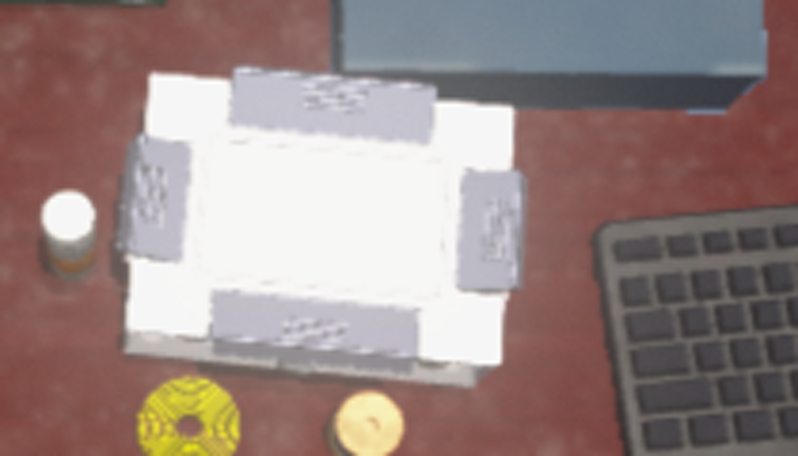

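The crop confirms the layout: ribbed patches at front (313,330), back (338,95), left (150,192) and right (500,232). The lid fit gives 180.8 x 130.9 mm, centre (0.5366, 0.1317) and yaw -5.2°. Lid height reads 67.4 mm against the expected 66.5 mm. Next I plan the moves and check obstacle heights.

```bash
cat >> h.py <<'E'
from scipy.spatial.transform import Rotation as Ro
C=np.array([.5366,.1317]);YAW=np.radians(-5.2)
bx=np.array([np.cos(YAW),np.sin(YAW)]);by=np.array([-bx[1],bx[0]])
PT={'front':C-.062*bx,'back':C+.062*bx,'left':C+.0865*by,'right':C-.0865*by}
JAW={'front':by,'back':by,'left':bx,'right':bx}
def plan(*tg):
    o=get_obs();R=Ro.from_euler('xyz',o['orientation'],degrees=True).as_matrix();p=o['tool_pos']
    print('t',o['clock'],'tcp',p.round(4),'F',o['force'].round(1),'x',R[:,0].round(3),'z',R[:,2].round(3),'j6',o['joint_pos'][5].round(1))
    for n,z in tg:
        t=np.r_[PT[n],z]; j=JAW[n]
        zz=R[:,2];yy=R[:,1]
        a=np.arctan2(-j@yy[:2],j@zz[:2]); a=(a+np.pi/2)%np.pi-np.pi/2
        print(n,t.round(4),'shift cm tool',(R.T@(t-p)*100).round(2),'spin',a.round(3),'rad')
E
python3 - <<'E'
from h import *
plan(('front',.13),('left',.13))
f=np.load('top.npz');p,d=f['p'],f['d'];W=world('top',d)
for n,(r,c) in dict(blue=(100,360),blueedge=(132,330),tin=(290,415),tinhandle=(302,420),glue=(172,238),pens=(75,490),green=(50,190)).items():
    q=W[r-1:r+2,c-1:c+2].reshape(-1,3);print(n,np.median(q,0).round(3))
b=(abs(W[...,2]-.075)<.03)&(d>0);b[:, :308]=0;b[:, 421:]=0;b[:50]=0;b[131:]=0
q=W[b];print(cv2.minAreaRect((q[:,:2]*1000).astype(np.float32)),np.median(q[:,2]))
E
```

```text
t 0.1 tcp [ 0.2939 -0.6072  0.2257] F [ 0.2 -0.2  0.9] x [-0.001  0.001 -1.   ] z [-0.436  0.9    0.002] j6 -16.5
front [0.4749 0.1373 0.13  ] shift cm tool [  9.65 -48.72  59.12] spin 0.541 rad
left [0.5444 0.2178 0.13  ] shift cm tool [  9.66 -58.49  63.34] spin -1.029 rad
blue [0.682 0.022 0.062]
blueedge [0.616 0.082 0.064]
tin [ 0.325 -0.057  0.074]
tinhandle [ 0.305 -0.059  0.091]
glue [0.529 0.253 0.091]
pens [ 0.7   -0.194  0.136]
green [0.8   0.357 0.035]
((708.307861328125, 13.645523071289062), (176.195068359375, 214.5935516357422), 0.6861305832862854) 0.06262120753119227
```

Emit:
{"op": "move_arm", "data": {
  "commands": [
    [[0,-2,2.4,0],[0,-2,2.4,0],[0,-2,2.4,0],[0,-2,2.4,0],[0,-2,2.4,0],[0,-2,2.4,0],[0,-2,2.4,0],[0,-2,2.4,0]]
  ],
  "jaw": 0
}}

```text
clock: 0.9
tool_pos: [0.3543, -0.3637, 0.2263]
orientation: [22.7, 90.0, 138.5]
force: [0.5, -0.2, 0.2]
opening: 0.029
```

Emit:
{"op": "move_arm", "data": {
  "commands": [
    [[0,-2,2.4,0],[0,-2,2.4,0],[0,-2,2.4,0],[0,-2,2.4,0],[0,-2,2.4,0],[0,-2,2.4,0],[0,-2,2.4,0],[0,-2,2.4,0]]
  ]
}}

```text
clock: 1.7
tool_pos: [0.4146, -0.1212, 0.2265]
orientation: [-0.7, 90.0, 115.1]
force: [-0.3, -0.2, -0.3]
opening: 0.0005
```

Emit:
{"op": "move_arm", "data": {
  "commands": [
    [[0,-2,2.4,0],[0,-2,2.4,0],[0,-2,2.4,0],[0,-2,2.4,0],[0,-2,2.4,0],[0,-2,2.4,0],[0,-2,2.4,0],[0,0,0,0]]
  ]
}}

```text
clock: 2.5
tool_pos: [0.4683, 0.0924, 0.2262]
orientation: [83.5, 90.0, -160.5]
force: [-0.0, 0.6, -0.0]
opening: 0.0003
```

Emit:
{"op": "move_arm", "data": {
  "commands": [
    [[0,0,0,0.13],[0,0,0,0.14],[0,0,0,0.13],[0,0,0,0.14],[0,0,0,0],[0,0,0,0]]
  ]
}}

```text
clock: 3.1
tool_pos: [0.4674, 0.0894, 0.2264]
orientation: [119.4, 90.0, -155.5]
force: [0.7, -0.4, -0.3]
opening: 0.0005
```

```bash
python3 -c "
from h import *
plan(('front',.10))"
```

```text
t 3.1 tcp [0.4674 0.0894 0.2264] F [ 0.7 -0.4 -0.3] x [-0. -0. -1.] z [ 0.085  0.996 -0.   ] j6 -129.5
front [0.4749 0.1373 0.1   ] shift cm tool [12.64 -0.34  4.84] spin 0.005 rad
```

Emit:
{"op": "move_arm", "data": {
  "commands": [
    [[1.5,-0.1,1.2,0],[1.5,-0.1,1.2,0],[2,-0.1,1.2,0],[2,0,1.2,0],[2,0,0,0],[2,0,0,0],[1.6,0,0,0],[0,0,0,0]]
  ]
}}

```text
clock: 3.9
tool_pos: [0.4735, 0.1363, 0.0986]
orientation: [128.4, 89.8, -146.6]
force: [-0.4, -0.3, 0.6]
opening: 0.0007
```

Emit:
{"op": "move_arm", "data": {
  "commands": [
    [[0.5,0,0,0],[0.5,0,0,0],[0.4,0,0,0],[0.3,0,0,0],[0,0,0,0],[0,0,0,0]]
  ]
}}

```text
clock: 4.5
tool_pos: [0.4749, 0.1373, 0.0837]
orientation: [-65.2, 90.0, 19.7]
force: [-0.8, 0.2, -0.0]
opening: 0.0005
```

```bash
python3 -c "
from h import *
plan(('front',.066))
p,d=snap('wrist');q,_=snap('scene')
cv2.imwrite('pics/a.png',np.hstack([p,cv2.resize(q[180:320,190:345],(425,384))])[:,:,::-1][:, 512-375*1-1:] if 0 else cv2.resize(np.hstack([p,cv2.resize(q[180:320,190:345],(425,384))]),(800,328))[:,:,::-1])"
```

```text
t 4.5 tcp [0.4749 0.1373 0.0837] F [-0.8  0.2 -0. ] x [ 0.  0. -1.] z [0.089 0.996 0.   ] j6 -134.1
front [0.4749 0.1373 0.066 ] shift cm tool [1.77 0.01 0.  ] spin 0.002 rad
```

View pics/a.png

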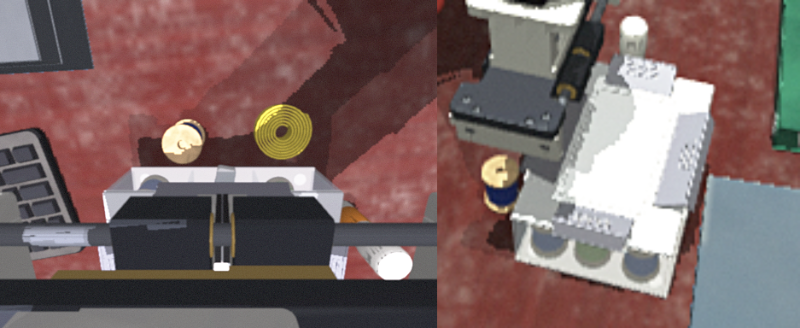

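The wrist view (left half) shows the closed fingers over the front wing at about (220,265), with the spool (183,140) and tape (283,131) clear. The scene half agrees. Now I press slowly.

Emit:
{"op": "move_arm", "data": {
  "commands": [
    [[0.2,0,0,0],[0.2,0,0,0],[0.15,0,0,0],[0.15,0,0,0],[0.15,0,0,0],[0.15,0,0,0],[0,0,0,0],[0,0,0,0]]
  ]
}}

```text
clock: 5.4
tool_pos: [0.4752, 0.1372, 0.0748]
orientation: [-90.6, 90.0, -5.6]
force: [-4.9, -0.7, 15.5]
opening: 0.0002
```

Emit:
{"op": "move_arm", "data": {
  "commands": [
    [[0.15,0,0,0],[0.15,0,0,0],[0.15,0,0,0],[0.1,0,0,0],[0,0,0,0]]
  ]
}}

```text
clock: 5.9
tool_pos: [0.4749, 0.1372, 0.0679]
orientation: [-139.4, 90.0, -54.5]
force: [-0.9, 0.1, 0.5]
opening: 0.0007
```

Emit:
{"op": "move_arm", "data": {
  "commands": [
    [[0.1,0,0,0],[0.1,0,0,0],[0,0,0,0]]
  ]
}}

```text
clock: 6.2
tool_pos: [0.475, 0.1372, 0.0667]
orientation: [-117.2, 90.0, -32.3]
force: [-3.5, -0.7, 9.7]
opening: 0.0003
```

Emit:
{"op": "move_arm", "data": {
  "commands": [
    [[-0.5,0,0,0],[-1,0,0,0],[-2,0,0,0],[-3,0,0,0],[0,0,0,0],[0,0,0,0]]
  ]
}}

```text
clock: 6.8
tool_pos: [0.4753, 0.1376, 0.1321]
orientation: [-44.5, 89.9, 40.4]
force: [0.3, -0.2, -0.9]
opening: 0.0007
```

```bash
python3 -c "
from h import *
plan(('front',.066),('back',.1),('left',.1))
p,d=snap('top');cv2.imwrite('pics/b.png',cv2.resize(p[115:235,220:430],None,fx=3.5,fy=3.5)[:,:,::-1])"
```

```text
t 6.8 tcp [0.4753 0.1376 0.1321] F [ 0.3 -0.2 -0.9] x [ 0.002  0.002 -1.   ] z [0.089 0.996 0.002] j6 -134.1
front [0.4749 0.1373 0.066 ] shift cm tool [ 6.61  0.06 -0.05] spin 0.001 rad
back [0.5983 0.1261 0.1   ] shift cm tool [  3.24 -12.35  -0.06] spin 0.001 rad
left [0.5444 0.2178 0.1   ] shift cm tool [ 3.24 -6.16  8.6 ] spin -1.569 rad
```

Emit:
{"op": "move_arm", "data": {
  "commands": [
    [[0,-2.4,0,0],[0,-2.5,0,0],[0,-2.5,0,0],[0,-2.5,0,0],[0,-2.4,0,0],[1.5,0,0,0],[1.7,0,0,0],[0,0,0,0]]
  ]
}}

```text
clock: 7.65
tool_pos: [0.5953, 0.1252, 0.0955]
orientation: [118.3, 89.6, -156.9]
force: [-0.6, -0.6, 0.6]
opening: 0.0005
```

Emit:
{"op": "move_arm", "data": {
  "commands": [
    [[0.8,0,0,0],[0.7,0,0,0],[0,0,0,0],[0,0,0,0]]
  ]
}}

```text
clock: 8.05
tool_pos: [0.5974, 0.1264, 0.0843]
orientation: [-71.5, 90.0, 13.4]
force: [0.4, 0.5, 0.3]
opening: 0.0005
```

```bash
python3 -c "
from h import *
plan(('back',.066))"
```

```text
t 8.05 tcp [0.5974 0.1264 0.0843] F [0.4 0.5 0.3] x [ 0.  0. -1.] z [0.089 0.996 0.   ] j6 -125.4
back [0.5983 0.1261 0.066 ] shift cm tool [ 1.83 -0.09 -0.02] spin 0.002 rad
```

View pics/b.png

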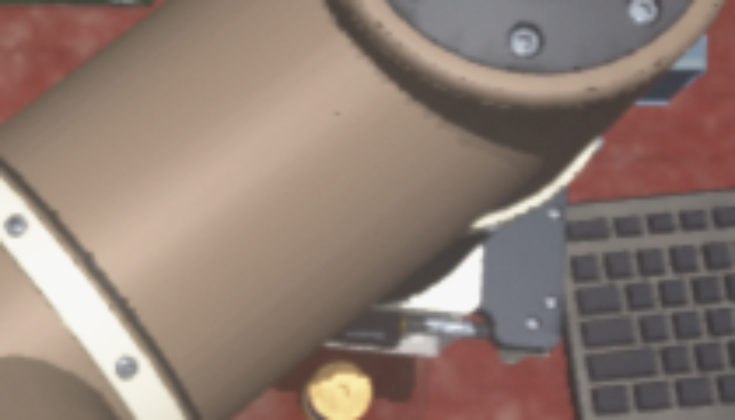

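The arm covers the box in the top view (only the spool is visible, at 340,393), so I'll verify later once it's clear. Next is the back wing.

Emit:
{"op": "move_arm", "data": {
  "commands": [
    [[0.2,-0.1,0,0],[0.2,0,0,0],[0.15,0,0,0],[0.15,0,0,0],[0.15,0,0,0],[0.15,0,0,0],[0,0,0,0],[0,0,0,0]]
  ]
}}

```text
clock: 8.85
tool_pos: [0.5992, 0.1263, 0.0751]
orientation: [-77.3, 89.9, 7.6]
force: [-0.2, -0.7, 6.0]
opening: 0.0004
```

Emit:
{"op": "move_arm", "data": {
  "commands": [
    [[0.15,0,0,0],[0.15,0,0,0],[0.15,0,0,0],[0.1,0,0,0],[0.1,0,0,0],[0,0,0,0]]
  ]
}}

```text
clock: 9.45
tool_pos: [0.5988, 0.1263, 0.0679]
orientation: [-59.7, 89.9, 25.2]
force: [0.5, 0.2, 0.6]
opening: 0.0003
```

Emit:
{"op": "move_arm", "data": {
  "commands": [
    [[0.1,0,0,0],[0.1,0,0,0],[0,0,0,0]]
  ]
}}

```text
clock: 9.75
tool_pos: [0.5985, 0.1263, 0.0667]
orientation: [-98.9, 90.0, -13.9]
force: [-3.3, -0.3, 12.1]
opening: 0.0004
```

Emit:
{"op": "move_arm", "data": {
  "commands": [
    [[-0.5,0,0,0],[-1,0,0,0],[-2,0,0,0],[-3,0,0,0],[0,0,0,0],[0,0,0,0]]
  ]
}}

```text
clock: 10.35
tool_pos: [0.5985, 0.1264, 0.1314]
orientation: [-43.2, 89.9, 41.7]
force: [-0.1, 0.1, -1.2]
opening: 0.0003
```

```bash
python3 -c "
from h import *
plan(('left',.1),('right',.1))
p,d=snap('wrist');cv2.imwrite('pics/c.png',p[:,:,::-1])"
```

```text
t 10.35 tcp [0.5985 0.1264 0.1314] F [-0.1  0.1 -1.2] x [ 0.001  0.001 -1.   ] z [0.089 0.996 0.001] j6 -125.3
left [0.5444 0.2178 0.1   ] shift cm tool [3.15 6.2  8.62] spin -1.569 rad
right [0.5288 0.0456 0.1   ] shift cm tool [ 3.13  6.23 -8.68] spin -1.569 rad
```

Emit:
{"op": "move_arm", "data": {
  "commands": [
    [[0,1.5,2.1,0],[0,1.5,2.1,0],[0,1.6,2.2,0],[0,1.6,2.2,0],[0,0,0,-0.14],[0,0,0,-0.14],[0,0,0,-0.14],[0,0,0,-0.14]]
  ]
}}

```text
clock: 11.2
tool_pos: [0.5434, 0.2171, 0.1293]
orientation: [96.0, 89.9, -146.7]
force: [0.1, -0.3, -0.2]
opening: 0.0008
```

Emit:
{"op": "move_arm", "data": {
  "commands": [
    [[0,0,0,-0.14],[0,0,0,-0.14],[0,0,0,-0.14],[0,0,0,-0.14],[0,0,0,-0.15],[0,0,0,-0.15],[0,0,0,-0.15],[0,0,0,0]]
  ]
}}

```text
clock: 12.0
tool_pos: [0.5436, 0.217, 0.1294]
orientation: [39.4, 89.9, -145.6]
force: [0.0, 0.7, -0.4]
opening: 0.0003
```

```bash
python3 -c "
from h import *
plan(('left',.084))
p,d=snap('wrist');cv2.imwrite('pics/c.png',p[:,:,::-1])"
```

```text
t 12.0 tcp [0.5436 0.217  0.1294] F [ 0.   0.7 -0.4] x [-0.002 -0.001 -1.   ] z [-0.996  0.088  0.002] j6 -45.9
left [0.5444 0.2178 0.084 ] shift cm tool [ 4.54 -0.1  -0.08] spin 0.003 rad
```

View pics/c.png

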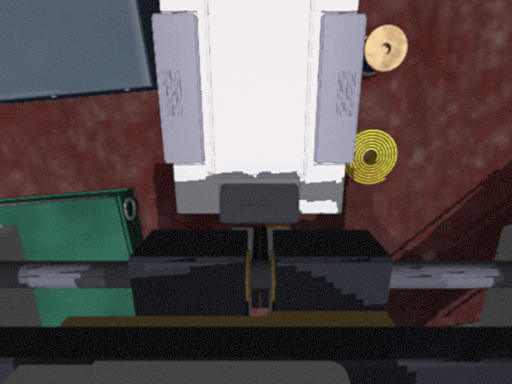

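The wrist view shows the front wing (right, 340,90) and back wing (left, 180,90) lying flat. The left wing (260,200) is centred under the fingers.

Emit:
{"op": "move_arm", "data": {
  "commands": [
    [[1,-0.1,-0.1,0],[1,0,0,0],[1,0,0,0],[1,0,0,0],[0.5,0,0,0],[0,0,0,0],[0,0,0,0]]
  ]
}}

```text
clock: 12.75
tool_pos: [0.5455, 0.2183, 0.0856]
orientation: [118.7, 90.0, -66.5]
force: [-0.3, 0.2, 0.3]
opening: 0.0002
```

Emit:
{"op": "move_arm", "data": {
  "commands": [
    [[0.2,0,0,0],[0.2,0,0,0],[0.15,0,0,0],[0.15,0,0,0],[0.15,0,0,0],[0.15,0,0,0],[0,0,0,0],[0,0,0,0]]
  ]
}}

```text
clock: 13.55
tool_pos: [0.5455, 0.2184, 0.0757]
orientation: [-140.7, 90.0, 34.1]
force: [0.4, 0.9, 0.6]
opening: 0.0006
```

Emit:
{"op": "move_arm", "data": {
  "commands": [
    [[0.15,0,0,0],[0.15,0,0,0],[0.15,0,0,0],[0.1,0,0,0],[0,0,0,0],[0,0,0,0]]
  ]
}}

```text
clock: 14.15
tool_pos: [0.5461, 0.2194, 0.071]
orientation: [-130.6, 89.9, 44.2]
force: [-1.3, 4.2, 6.1]
opening: 0.0006
```

Emit:
{"op": "move_arm", "data": {
  "commands": [
    [[0.1,0,0,0],[0.1,0,0,0],[0,0,0,0],[0,0,0,0]]
  ]
}}

```text
clock: 14.55
tool_pos: [0.545, 0.2179, 0.0677]
orientation: [44.2, 89.9, -141.0]
force: [0.4, 0.5, 0.3]
opening: 0.0006
```

Emit:
{"op": "move_arm", "data": {
  "commands": [
    [[0.1,0,0,0],[0.1,0,0,0],[0,0,0,0],[0,0,0,0]]
  ]
}}

```text
clock: 14.95
tool_pos: [0.5452, 0.218, 0.0667]
orientation: [79.0, 90.0, -106.2]
force: [-3.5, -0.8, 9.2]
opening: -0.0002
```

Emit:
{"op": "move_arm", "data": {
  "commands": [
    [[-0.5,0,0,0],[-1,0,0,0],[-2,0,0,0],[-3,0,0,0],[0,1.8,0,0],[0,2.5,0,0],[0,2.5,0,0],[0,2.5,0,0]]
  ]
}}

```text
clock: 15.75
tool_pos: [0.5366, 0.1245, 0.1312]
orientation: [-34.3, 90.0, 140.5]
force: [1.1, -0.3, 0.7]
opening: 0.0006
```

Emit:
{"op": "move_arm", "data": {
  "commands": [
    [[0,2.5,0,0],[0,2.5,0,0],[0,2,0,0],[0,1,0,0],[0,0,0,0],[0,0,0,0]]
  ]
}}

```text
clock: 16.35
tool_pos: [0.53, 0.0461, 0.1312]
orientation: [-147.8, 90.0, 27.0]
force: [0.6, 0.2, 0.2]
opening: 0.0004
```

```bash
python3 -c "
from h import *
plan(('right',.084))"
```

```text
t 16.35 tcp [0.53   0.0461 0.1312] F [0.6 0.2 0.2] x [ 0.  0. -1.] z [-0.996  0.09  -0.   ] j6 -31.3
right [0.5288 0.0456 0.084 ] shift cm tool [4.72 0.07 0.12] spin 0.0 rad
```

Emit:
{"op": "move_arm", "data": {
  "commands": [
    [[1,0.1,0.1,0],[1,0,0,0],[1,0,0,0],[1,0,0,0],[0.7,0,0,0],[0,0,0,0],[0,0,0,0]]
  ]
}}

```text
clock: 17.05
tool_pos: [0.5288, 0.0451, 0.0839]
orientation: [45.0, 90.0, -140.2]
force: [0.2, 0.2, 1.1]
opening: 0.0005
```

Emit:
{"op": "move_arm", "data": {
  "commands": [
    [[0.2,0,0,0],[0.2,0,0,0],[0.15,0,0,0],[0.15,0,0,0],[0.15,0,0,0],[0.15,0,0,0],[0,0,0,0],[0,0,0,0]]
  ]
}}

```text
clock: 17.85
tool_pos: [0.529, 0.0448, 0.0749]
orientation: [151.3, 90.0, -33.9]
force: [-2.6, -1.0, 8.2]
opening: 0.0003
```

Emit:
{"op": "move_arm", "data": {
  "commands": [
    [[0.15,0,0,0],[0.15,0,0,0],[0.15,0,0,0],[0.1,0,0,0],[0,0,0,0],[0,0,0,0]]
  ]
}}

```text
clock: 18.45
tool_pos: [0.5288, 0.0451, 0.0686]
orientation: [-141.3, 90.0, 33.5]
force: [-0.2, -1.2, 1.3]
opening: 0.0007
```

Emit:
{"op": "move_arm", "data": {
  "commands": [
    [[0.1,0,0,0],[0.1,0,0,0],[0.05,0,0,0],[0,0,0,0],[0,0,0,0]]
  ]
}}

```text
clock: 18.95
tool_pos: [0.5289, 0.0453, 0.0667]
orientation: [-171.7, 90.0, 3.1]
force: [-2.8, -0.2, 9.5]
opening: 0.0003
```

Emit:
{"op": "move_arm", "data": {
  "commands": [
    [[-0.5,0,0,0],[-1,0,0,0],[-2,0,0,0],[-3,0,0,0],[-3,1,0,0],[0,3,0,0],[0,3,0,0],[0,3,0,0]]
  ]
}}

```text
clock: 19.75
tool_pos: [0.5197, -0.0552, 0.162]
orientation: [-151.3, 89.9, 23.6]
force: [0.4, -0.0, -0.2]
opening: 0.0005
```

Emit:
{"op": "move_arm", "data": {
  "commands": [
    [[0,3,0,0],[0,3,0,0],[0,3,0,0],[0,3,0,0],[0,3,0,0],[0,2,0,0],[0,0,0,0],[0,0,0,0]]
  ]
}}

```text
clock: 20.55
tool_pos: [0.5043, -0.224, 0.1613]
orientation: [-103.7, 90.0, 71.1]
force: [-0.8, 0.7, -0.0]
opening: 0.0004
```

Run:
```python
from h import *
plan()
p,d=snap('top');q,_=snap('scene');W=world('top',d);f=np.load('top.npz')
for n in PT:
    t=[]
    for s in (-.007,0,.007):
        o=PT[n]-C;o=o/np.hypot(*o)
        k=np.hypot(W[...,0]-(PT[n]+s*o)[0],W[...,1]-(PT[n]+s*o)[1])<.004
        k&=(W[...,2]<.1);t.append(np.median(W[k][:,2]).round(4))
    print(n,'z inner/mid/outer',t)
hsv=cv2.cvtColor(p,cv2.COLOR_RGB2HSV)
m=(W[...,2]>.06)&(W[...,2]<.085)&(hsv[...,1]<60);r=np.zeros(d.shape,bool);r[125:220,246:362]=1
w=(m&r&(hsv[...,2]>222)).astype(np.uint8);nn,l,s,c=cv2.connectedComponentsWithStats(w);i=1+s[1:,4].argmax()
print(cv2.minAreaRect((W[l==i][:,:2]*1000).astype(np.float32)))
cv2.imwrite('pics/d.png',np.hstack([cv2.resize(p[120:245,225:365],(420,375)),cv2.resize(q[180:320,190:330],(375,375))])[:,:,::-1])
```

```text
t 20.55 tcp [ 0.5043 -0.224   0.1613] F [-0.8  0.7 -0. ] x [ 0.  0. -1.] z [-0.996  0.091 -0.   ] j6 -1.6
front z inner/mid/outer [np.float64(0.0674), np.float64(0.0675), np.float64(0.0145)]
back z inner/mid/outer [np.float64(0.0672), np.float64(0.0673), np.float64(0.0675)]
left z inner/mid/outer [np.float64(0.0675), np.float64(0.0686), np.float64(0.0675)]
right z inner/mid/outer [np.float64(0.0668), np.float64(0.0685), np.float64(0.0675)]
((538.0258178710938, 134.5823974609375), (183.12301635742188, 141.11386108398438), 84.60214233398438)
```

View pics/d.png

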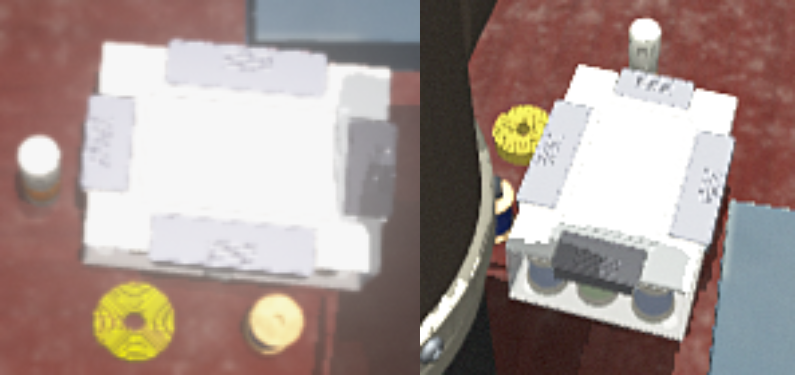

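All four wings look flat in both views: top crop front (232,245), back (246,65), left (108,143), right (370,165). The tape, spool and glue stick haven't visibly moved. The front-outer sample of 0.0145 m disagrees with this, so I'll check it before handing in.

Run:
```python
from h import *
for nm in ('top','scene'):
    d=np.load(nm+'.npz')['d'];W=world(nm,d)
    for n in PT:
        o=PT[n]-C;L=np.hypot(*o);o=o/L;t=np.array([-o[1],o[0]])
        q=W[(d>0)&(W[...,2]<.1)&(W[...,2]>.05)];r=q[:,:2]-C
        a=r@o;k=(abs(r@t)<.022)&(a>L-.014)&(a<L+.012);q=q[k]
        if k.sum()<20: continue
        s=np.polyfit(a[k],q[:,2],1);print(nm,n,k.sum(),'outmost mm',(a[k].max()*1e3).round(1),'slope rad',s[0].round(3),'z',q[:,2].min().round(4),q[:,2].max().round(4))
```

```text
top front 322 outmost mm 70.4 slope rad -0.142 z 0.0533 0.0708
top back 283 outmost mm 72.6 slope rad 0.009 z 0.0639 0.0744
top left 286 outmost mm 95.3 slope rad 0.005 z 0.0632 0.0713
top right 300 outmost mm 96.8 slope rad 0.025 z 0.0639 0.0722
scene front 190 outmost mm 69.5 slope rad 0.003 z 0.0649 0.0702
scene back 237 outmost mm 72.3 slope rad -0.043 z 0.0552 0.0705
scene left 175 outmost mm 96.4 slope rad -0.005 z 0.0658 0.0702
scene right 354 outmost mm 96.4 slope rad -0.262 z 0.0518 0.0706
```

The steep fits (top/front and scene/right) come from the visible side walls below the edge. The other view of each wing gives a slope under 0.03 rad.

```bash
python3 -c "
from h import *
print(close_job())"
```

```text
the job is handed in; nothing more can be done
None
```

I pressed all four wing clips down with the closed fingertips, in the order front, back, left, right, and handed the job in at about 20.7 s. The hand-in reports no verdict.

- **Pressing:** Each wing resisted (I read 6 to 15.5 N part-way), then the force fell to around 1 N or less. It then bottomed at a TCP height of 66.7 mm with 9 to 12 N, which matches the 66.5 mm expected when shut. I read forces only at the end of each move call, so higher peaks in between could have gone unseen.
- **Wings afterwards:** With the arm drawn back, each wing's slope was under 0.03 rad in at least one camera view.
    - Two fits disagreed: front from the top camera (-0.14) and right from the scene camera (-0.26). Both had picked up the box's side wall below the wing edge. The other view gave 0.003 for the front and 0.025 for the right.
    - One depth sample at the front wing's outer edge read 14.5 mm. It most likely hit the desk just past the edge.
- **Lid and box:** The lid top measured 67.5 mm, the same as at the start (67.4 mm) and about 1 mm above nominal, so the lid is seated. The box showed no visible movement. The final lid-outline fit came out 10 mm too wide across the box, so it could not confirm the position to the millimetre.
- **Bystanders:** The tape measure, spool and glue stick look unmoved in the last pictures. I did not re-measure their positions.

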